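# Seat the pressure cover of the battery test jig on its dowels and hold it down

## Robot

A 6-joint arm with a two-finger parallel gripper is mounted at the origin on a cart in front of the work surface, level with it; the furniture and walls round the work are solid. World frame = base frame: x ahead of the robot, y to its left, z up, the work surface at z = 0. Lengths are in m, angles in rad, forces in N, time in s.
With the tool pointing down it reaches from about 0.25 to 0.725 m from the base axis. Payload 4 kg.
Tool frame: the origin (TCP) lies at the very end of the fingers, on their centre line; the grasp point (between the pads) lies 19 mm behind it; z points along the fingers, y is the line along which they close (so a half turn about z gives the same grasp; the last joint's range is limited). The gripper opens to 85 mm and grips with 20 to 120 N. Pads are 22 mm wide; open, the fingers measure 114 mm over their backs; the gripper's body (76 mm by 85 mm) begins 54 mm behind the grasp point. The pads swing forward as they close: fully open they stand 13 mm farther back than shut.
Start: joints at [-1.114, 0.241, 0.005, 1.335, 0, 1.571], TCP at [0.221, -0.449, 0.231] pointing down, gripper open.
Joint ranges: [-2.72, 2.72], [-1.05, 1.87], [-1.09, 1.28], [-1.99, 2.15], [-1.42, 1.44], [-3.14, 3.14]. Speed limits (rad/s): [2.79, 2.79, 3.14, 3.14, 3.14, 3.14].

## Interface

Orientations are given as a unit quaternion [x, y, z, w].
In Python, from workcell import telemetry, vision, workorder gives the robot as it stands.
- The arm moves only by the shell command python3 -m inch 'ROWS'. ROWS is JSON, a list of rows, each a list of 3 entries, a list of its own where there are three numbers: the turn, a rotation vector about the tool's x, y, z scaled (see below), then the shift along the tool's x, y, z scaled (see below), then the closure, from -1 (fully open) to 1 (shut). A call has 1 to 10 rows; each row shifts and turns the commanded pose from where the row before left it, along the tool's axes as they then stand; what a row does not reach is not made up. The controller multiplies each number of a shift by 0.3 m and each number of a turn by 360 degrees. A row lasts 1/12 s, in which the tool goes at most 41.7 mm and 7.16 degrees, less where a joint would pass 70% of its speed; a pose out of reach is approached as far as the arm can. A call with a number of a shift or a turn outside -1 to 1 is refused whole. A call with a gripper value outside its range is refused whole. The fingers move at their own pace and stop on an object; the grip force is fixed at half the most. Time passes only in rows, so rows that do not move let the fingers close. It gives the time, the measured TCP pose, the force, the opening and the grip force at its end, in the units of the state.
- telemetry.get_obs(): the state, without advancing time (a new reading comes with each control period).
- vision.camera(name): name is "scene" or "top" or "wrist"; returns a dict with "img" (420x560x3 uint8, red, green, blue), "fov_y" (degrees; the focal length in pixels is half the picture's height over the tangent of half this angle, whatever the lens; pixels are square), "cx", "cy" (the principal point, pixels), "pose" (4x4, takes a point from camera to world coordinates). Camera axes: x right, y up, looking along -z (the intrinsics and any distortion apply to the point x, -y, -z); pixel columns grow to the right and rows downward; lengths in m; the calibration is good to about 2 mm. A picture is of the moment at which its call begins. There is no depth.
- workorder.job_done(): hands the job in; it is judged then, once.
The state is a dict: "clock": time; "joint_pos": joint angles; "joint_vel": joint speeds; "tau": joint torques, N m; "eef_pos": TCP position; "tool_rot": TCP orientation; "ft_force": force on the tool from outside, world axes, zero at the start; "ft_torque": the same for the moment, N m; "grip_width": finger opening in m; "grasp_force": force on a finger pad.
Only numpy, scipy, OpenCV 4.12 (cv2) and the standard library are available. Lean on these libraries where they do the work, as an engineer would, in place of code of your own. Each camera call takes 0.05 s, during which the arm holds its last target. There are 200 camera calls.

## Task

Test the phone battery: lay the black battery flat in the white sprung nest of the blue test jig and let go of it, then take the dark grey pressure cover by its red handle and feel it over the jig's two dowel pins, which it hides, with its orange-dotted end on the orange-ringed pin, until it drops on. Press the cover straight down, all the way onto the blue pin blocks, and finish while still holding it pressed down by its handle, because the spring probes only touch while it is held. Leave the paste pot, the blue screwdriver and the USB meter where they are.

Things in the scene. Friction and masses are not known exactly. Their poses are not given: they have to be found in the camera images.
- jig: Blue test jig, fixed, 90 (x) x 180 (y) x 52 mm. Origin: centre of its underside; y along its length towards the orange-ringed pin, x away from the robot. At each end (y = +64, -64 mm) a blue pin block 64 (x) x 26 (y) mm, top at z = 36 mm: the cover's stops. A steel dowel pin stands up from the middle of each to z = 52 mm. Between them a well (side walls up to z = 24 mm) with the white nest.
- big_pin (a point): Top of the thick dowel pin, 12 mm in diameter (the last 2.5 mm tapers to 7 mm), 16 mm tall above its block, an orange ring round its foot. Axes as the jig's.
- small_pin (a point): Top of the thin dowel pin, 8 mm in diameter (the last 2 mm tapers to 4 mm), 16 mm tall above its block, no ring. Axes as the jig's.
- nest_top (a point): Centre of the nest's supporting face, 34 mm above the bench when up; axes as the jig's. White rail 34 mm wide (x), so fingers can pass beside the battery, with a cross arm 64 mm wide near each end (y = 30 to 46 mm). Lugs on arms and ends rise 5 mm above the face, lean outwards and leave the battery about 2.5 mm play each side. The battery lies lengthways along y, either way round.
- nest (a joint): How far the nest is pushed down against its springs, in m: 0 up, 0.006 with the cover on the blue blocks and the battery under it (own limit 0.009). The springs push up with 4.5 N at 0 and 10.5 N at 0.006; they carry battery and cover without giving way.
- battery: Loose black phone battery in a flat cradle, 85 (its x) x 50 (its y) x 8 mm, with small parts up to 10 mm and a white patch near one end; 60 g, lies flat. Origin: centre of its underside. Grip it across its 50 mm width, at mid-length.
- cover: Loose pressure cover, about 0.22 kg: dark grey plate 56 (x) x 156 (y) x 14 mm, flat underside, red handle on top. Origin: centre of the underside; y towards the orange-dotted end. Steel bushing caps, 27 mm wide, 8 mm high, close its two holes from above. Underside above the bench: 52 mm when it rests on the pin tops, 42 mm dropped on over the battery, 36 mm pressed home on the blocks.
- big_hole (a point): Centre of the mouth, on the cover's underside, of the round hole under the orange-dotted cap: 15 mm in diameter, 19 mm deep. Belongs on the thick pin. At cover x = 0, y = +64 mm.
- small_hole (a point): Centre of the mouth, on the cover's underside, of the oblong hole at the other end: 11 mm across (x), 15 mm along (y), 19 mm deep. Belongs on the thin pin; the thick pin does not fit it. At cover x = 0, y = -64 mm.
- grip (a point): Point to grip on the cover's handle, 40 mm above the underside, over its centre. The handle is 18 mm wide (x), 62 mm long (y), from 18 to 50 mm above the underside; close the fingers along the cover's x.
- paste_pot: Bystander: small white pot with a blue lid, 40 mm in diameter, 22 mm high. Origin: centre of its underside.
- blue_driver: Bystander: small blue screwdriver lying flat, 120 x 12 x 12 mm, along its x. Origin: middle of its underside.
- meter: Bystander: small dark blue USB meter with a metal plug, 24 (x) x 57 (y) x 12 mm. Origin: middle of its underside.

How it is judged:
By the outcome, as a careful person would: the job done as asked, in the order asked, and still so for the second after the job is handed in, while the arm keeps its last pose, push and grip.
It also fails if it takes over 51 s, if anything falls off the work surface, if the arm or the gripper's body presses on something with over 40 N, if the wrist force passes 120 N, or if a joint passes its speed limit or range.

## Working session

There is one attempt and no reset: what is moved stays moved. The work goes in short steps, Python scripts to look and compute and a shell command to move; the robot and the scene stay as the last step left them, time stands still between calls to the robot, and variables do not carry over. Pictures are saved under pics/ and viewed, at most 10 in all, crops included, and the job is handed in when it is done.

```bash
ls; mkdir -p pics; python3 - <<'E'
from workcell import telemetry, vision
import cv2,numpy as np,pickle
o=telemetry.get_obs(); print({k:np.round(v,3) for k,v in o.items()})
for n in ("top","scene"):
    c=vision.camera(n); pickle.dump(c,open(f'pics/{n}0.pkl','wb'))
    print(n,{k:(np.round(v,4) if k!='img' else v.shape) for k,v in c.items()})
    im=c['img'][:,:,::-1]
    cv2.imwrite(f'pics/{n}0.png',cv2.resize(im,(784,588),interpolation=cv2.INTER_CUBIC))
E
```

```text
pics
{'clock': np.float64(0.0), 'joint_pos': array([-1.114,  0.241,  0.004,  1.335, -0.   ,  1.571]), 'joint_vel': array([ 0.   , -0.   , -0.   , -0.001, -0.002, -0.001]), 'tau': array([ 1.0000e-03, -3.7232e+01,  2.5240e+01,  1.7000e-02,  0.0000e+00,
        0.0000e+00]), 'eef_pos': array([ 0.22 , -0.448,  0.23 ]), 'tool_rot': array([ 0.974,  0.226, -0.   , -0.001]), 'ft_force': array([-0.019, -0.137,  0.331]), 'ft_torque': array([ 0.018, -0.018, -0.018]), 'grasp_force': np.float64(0.0), 'grip_width': np.float64(0.086)}
top {'img': (420, 560, 3), 'fov_y': np.float64(55.5728), 'cx': np.float64(274.0078), 'cy': np.float64(211.9927), 'pose': array([[ 0.0197,  0.9835, -0.1796,  0.278 ],
       [-0.9998,  0.0197, -0.0016,  0.1373],
       [ 0.002 ,  0.1796,  0.9837,  1.1789],
       [ 0.    ,  0.    ,  0.    ,  1.    ]])}
scene {'img': (420, 560, 3), 'fov_y': np.float64(43.3009), 'cx': np.float64(284.7743), 'cy': np.float64(205.9299), 'pose': array([[-0.5274,  0.6291, -0.571 , -0.2303],
       [-0.8496, -0.3957,  0.3487,  0.6016],
       [-0.0066,  0.669 ,  0.7432,  1.0265],
       [ 0.    ,  0.    ,  0.    ,  1.    ]])}
```

View pics/top0.png

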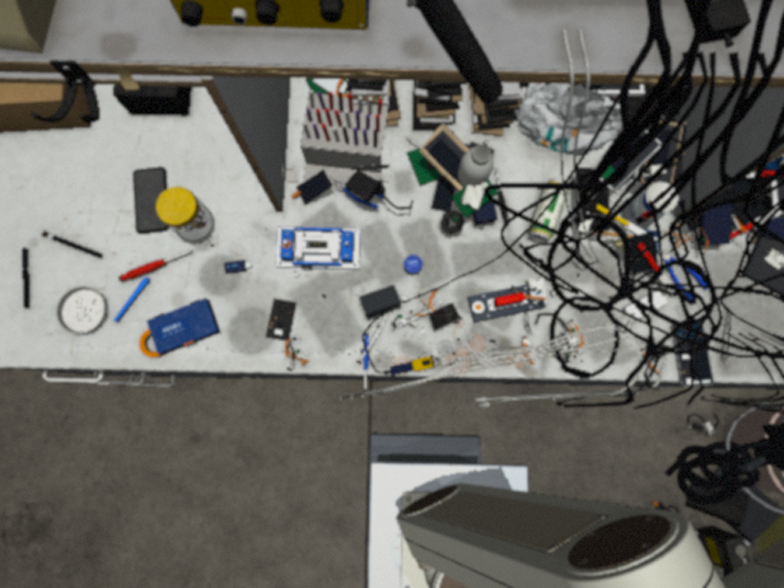

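View pics/scene0.png

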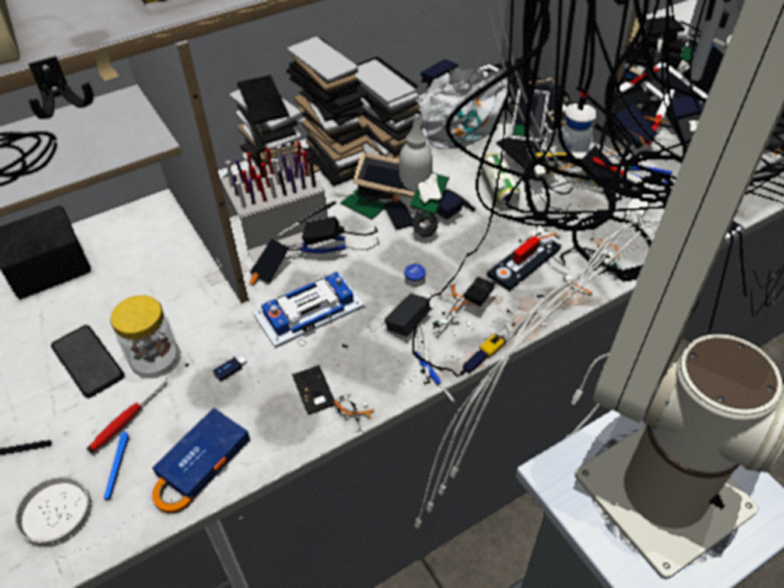

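The top view (784 px wide) shows the jig near (318,248), the battery near (281,319), the cover near (507,300) and the pot near (413,264). Next I'll enlarge crops.

```bash
cat > h.py <<'E'
import numpy as np,pickle,cv2
def ray(c,u,v):
    h,w=c['img'].shape[:2]; f=h/2/np.tan(np.radians(c['fov_y'])/2)
    d=c['pose'][:3,:3]@np.array([(u-c['cx'])/f,-(v-c['cy'])/f,-1.]); return c['pose'][:3,3],d
def hit(c,u,v,z):
    o,d=ray(c,u,v); return (o+d*(z-o[2])/d[2])
def proj(c,p):
    h,w=c['img'].shape[:2]; f=h/2/np.tan(np.radians(c['fov_y'])/2)
    q=c['pose'][:3,:3].T@(np.asarray(p)-c['pose'][:3,3]); return np.array([c['cx']-f*q[0]/q[2],c['cy']+f*q[1]/q[2]])
E
python3 - <<'E'
import pickle,cv2,numpy as np
c=pickle.load(open('pics/top0.pkl','rb'))['img'][:,:,::-1]
s=pickle.load(open('pics/scene0.pkl','rb'))['img'][:,:,::-1]
def crop(im,x,y,w,h,k): return cv2.resize(im[y:y+h,x:x+w],(w*k,h*k),interpolation=cv2.INTER_CUBIC)
# top crop: x 185..285,y155..250 ; cover x 325..395,y195..235
A=crop(c,185,155,90,95,6); B=crop(c,325,195,70,45,6)  # 540x570, 420x270
C=np.zeros((570,800,3),np.uint8); C[:,:]=0
cv2.imwrite('pics/t1.png',A)
# second picture: cover top crop + scene cover crop
D=crop(s,340,160,66,50,6)
S=np.zeros((600,800,3),np.uint8); S[:270,:420]=B; S[300:600,:396]=D
cv2.imwrite('pics/t2.png',S)
E
```

```text
(no output)
```

View pics/t1.png

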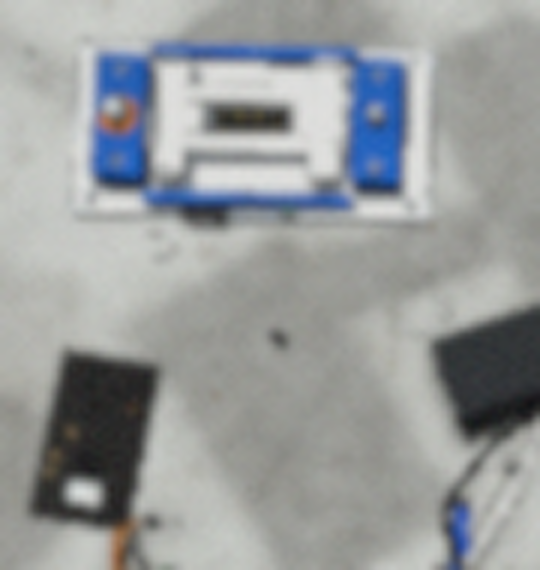

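View pics/t2.png

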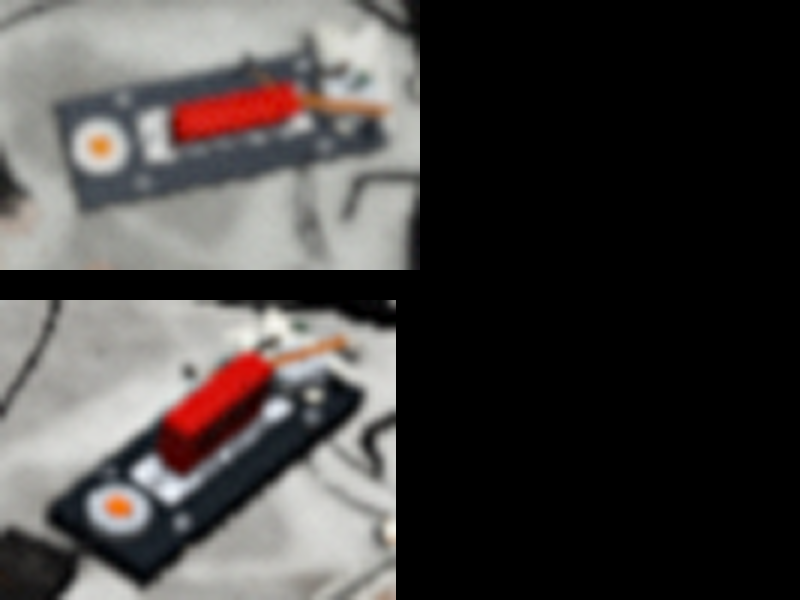

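Top crop (6x): big pin top at (116,106), small pin top at (377,112), and battery corners at (66,350), (158,368), (122,525) and (33,513). In the cover crop the orange dot is at (100,146) and the handle top is about (175–300, 105).

```bash
python3 - <<'E'
from h import *
c=pickle.load(open('pics/top0.pkl','rb')); s=pickle.load(open('pics/scene0.pkl','rb'))
def T(x,y,z,ox=185,oy=155,c=c): return hit(c,(x+.5)/6-.5+ox,(y+.5)/6-.5+oy,z)
r=lambda p:print(np.round(p,4))
b,sm=T(116,106,.052),T(377,112,.052); r(b);r(sm); d=b-sm; print('jig yaw',np.degrees(np.arctan2(-d[0],d[1])),np.linalg.norm(d)); r((b+sm)/2)
P=np.array([T(*p,.008) for p in [(66,350),(158,368),(122,525),(33,513)]]); r(P); r(P.mean(0))
l=(P[0]+P[1]-P[2]-P[3])/2; print('bat long',np.degrees(np.arctan2(l[1],l[0])),np.linalg.norm(l), np.linalg.norm((P[1]+P[2]-P[0]-P[3])/2))
dot=T(100,146,.022,325,195); r(dot)
h1,h2=T(175,115,.05,325,195),T(300,92,.05,325,195); r(h1);r(h2)
K=[(55,103),(80,212),(388,147)]; K=np.array([T(*p,.014,325,195) for p in K]);r(K); r((K[0]+(K[2]))/2)
e=(K[1]-K[2]); print('cover long edge',np.degrees(np.arctan2(-e[0],e[1])),np.linalg.norm(e))
# scene: dot
r(T(118,207,.022,340,160,s))
r(T(165,428-300,.05,340,160,s)); r(T(262,360-300,.05,340,160,s))
E
```

```text
[0.5978 0.3465 0.052 ]
[0.5974 0.2191 0.052 ]
jig yaw -0.20123550851041666 0.12736282480310243
[0.5976 0.2828 0.052 ]
[[0.4843 0.3731 0.008 ]
 [0.4761 0.3269 0.008 ]
 [0.3976 0.3408 0.008 ]
 [0.4026 0.3848 0.008 ]]
[0.4402 0.3564 0.008 ]
bat long -9.0926001408561 0.08106971180993933 0.04556452492674216
[ 0.4725 -0.0591  0.022 ]
[ 0.4836 -0.0905  0.05  ]
[ 0.496  -0.1508  0.05  ]
[[ 0.495  -0.0384  0.014 ]
 [ 0.4407 -0.0503  0.014 ]
 [ 0.4762 -0.2027  0.014 ]]
[ 0.4856 -0.1206  0.014 ]
cover long edge 13.081311768291627 0.1564978599856054
[ 0.4735 -0.0558  0.022 ]
[ 0.4805 -0.083   0.05  ]
[ 0.4912 -0.145   0.05  ]
```

```bash
python3 -m inch '[[[0,0,0],[0.088,-0.1,0],-1],[[0,0,0],[0.088,-0.1,0],-1],[[0,0,0],[0.088,-0.1,0],-1],[[0,0,0],[0.088,-0.1,0],-1],[[0,0,0],[0.088,-0.1,0],-1],[[0,0,0],[0.088,-0.1,0],-1],[[0,0,0],[0.088,-0.1,0],-1],[[0,0,0],[0.088,-0.1,0],-1],[[0,0,0],[0.088,-0.1,0],-1],[[0,0,0],[0.088,-0.1,0],-1]]'
python3 -c "
from workcell import telemetry as t
import numpy as np
o=t.get_obs();print(np.round(o['joint_pos'],3),o['eef_pos'],o['tool_rot'])"
```

```text
clock: 0.93
eef_pos: [0.3248, -0.0612, 0.2312]
tool_rot: [0.974, 0.226, 0.0, 0.0]
ft_force: [0.5, -0.4, -0.6]
grip_width: 0.0853
grasp_force: 0.0
[-0.186 -0.1   -0.367  1.304 -0.     2.499] [ 0.32480349 -0.06120686  0.23124962] [9.74099931e-01 2.26117915e-01 9.99403574e-05 6.32245266e-05]
```

```bash
python3 -m inch '[[[0,0,-0.0198],[0,0,0],-1],[[0,0,-0.0198],[0,0,0],-1],[[0,0,-0.0198],[0,0,0],-1],[[0,0,-0.0198],[0,0,0],-1],[[0,0,-0.0198],[0,0,0],-1],[[0,0,-0.0198],[0,0,0],-1],[[0,0,-0.0198],[0,0,0],-1],[[0,0,-0.0198],[0,0,0],-1],[[0,0,-0.0198],[0,0,0],-1],[[0,0,-0.0198],[0,0,0],-1]]'
python3 -m inch '[[[0,0,-0.0198],[0,0,0],-1],[[0,0,-0.0198],[0,0,0],-1],[[0,0,-0.0198],[0,0,0],-1],[[0,0,-0.0198],[0,0,0],-1],[[0,0,-0.0198],[0,0,0],-1],[[0,0,-0.0198],[0,0,0],-1],[[0,0,-0.0198],[0,0,0],-1],[[0,0,-0.0198],[0,0,0],-1],[[0,0,-0.0198],[0,0,0],-1],[[0,0,-0.0198],[0,0,0],-1]]'
python3 -m inch '[[[0,0,-0.006],[-0.015,0.13,0],-1],[[0,0,0],[-0.015,0.13,0],-1],[[0,0,0],[-0.015,0.13,0],-1],[[0,0,0],[-0.015,0.13,0],-1],[[0,0,0],[-0.015,0.13,0],-1],[[0,0,0],[-0.015,0.13,0],-1],[[0,0,0],[-0.015,0.13,0],-1],[[0,0,0],[-0.015,0.13,0],-1],[[0,0,0],[-0.015,0.13,0],-1],[[0,0,0],[-0.015,0.13,0],-1]]'
python3 - <<'E'
from h import *
from workcell import telemetry as t, vision
c=vision.camera('wrist'); pickle.dump(c,open('pics/w1.pkl','wb'))
o=t.get_obs();print(np.round(o['joint_pos'],3),o['eef_pos'],o['tool_rot'])
print(c['fov_y'],c['cx'],c['cy'],c['pose'])
cv2.imwrite('pics/w1.png',cv2.resize(c['img'][:,:,::-1],(784,588),interpolation=cv2.INTER_CUBIC))
E
```

```text
clock: 1.77
eef_pos: [0.3248, -0.063, 0.231]
tool_rot: [0.657, 0.754, -0.0, -0.0]
ft_force: [0.3, -0.5, 0.2]
grip_width: 0.0855
grasp_force: 0.0
clock: 2.6
eef_pos: [0.3248, -0.063, 0.231]
tool_rot: [0.095, 0.995, 0.0, -0.0]
ft_force: [0.3, -0.1, -1.1]
grip_width: 0.0854
grasp_force: 0.0
clock: 3.43
eef_pos: [0.4325, 0.3163, 0.2307]
tool_rot: [0.079, 0.997, -0.0, -0.0]
ft_force: [2.1, -1.1, 0.3]
grip_width: 0.0851
grasp_force: 0.0
[0.637 0.322 0.11  1.356 0.004 0.791] [0.43449928 0.32302471 0.22927043] [ 7.69709772e-02  9.97030796e-01  2.24805435e-03 -8.48246766e-05]
70.92848145142632 280.59037067934656 210.38014381959536 [[ 1.57468187e-01 -9.45478700e-01 -2.85085598e-01  3.58398079e-01]
 [ 9.87523687e-01  1.50512468e-01  4.62921732e-02  3.27742366e-01]
 [-8.59326864e-04 -2.88818325e-01  9.57383537e-01  3.73081829e-01]
 [ 0.00000000e+00  0.00000000e+00  0.00000000e+00  1.00000000e+00]]
```

View pics/w1.png

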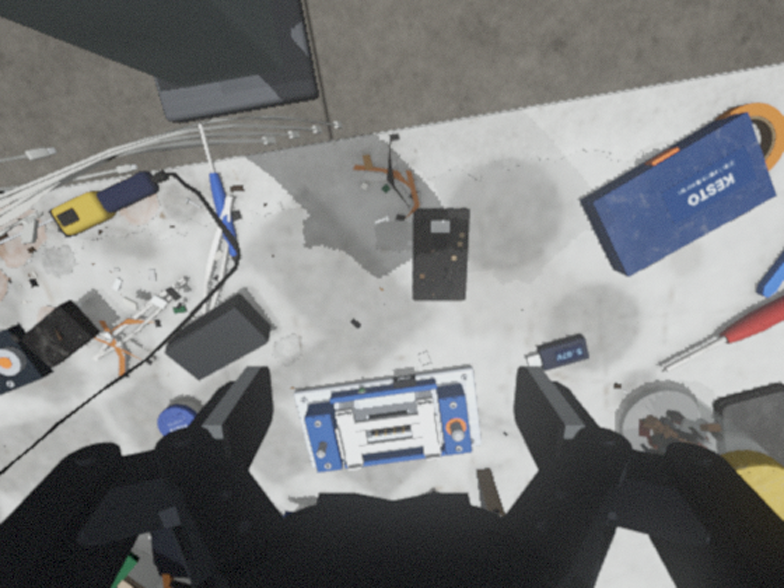

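The wrist picture (1.4x) shows battery corners at (414,209), (469,208), (466,300) and (413,299). The pin tops are near (459,434) for the big one and (320,453) for the small one.

```bash
python3 - <<'E'
from h import *
from workcell import telemetry as t
c=pickle.load(open('pics/w1.pkl','rb'))
T=lambda x,y,z:hit(c,(x+.5)/1.4-.5,(y+.5)/1.4-.5,z)
P=np.array([T(*p,.008) for p in [(414,209),(469,208),(466,300),(413,299)]]);print(P.round(4),P.mean(0))
l=(P[2]+P[3]-P[0]-P[1])/2; print(np.degrees(np.arctan2(l[1],l[0])),np.linalg.norm(l),np.linalg.norm(P[1]-P[0]))
b,s=T(459,434,.052),T(320,453,.052);print(b,s,(b+s)/2); d=b-s;print(np.degrees(np.arctan2(-d[0],d[1])),np.linalg.norm(d))
o=t.get_obs();print(o['eef_pos'],o['tool_rot'])
E
```

```text
[[0.3931 0.3404 0.008 ]
 [0.3998 0.3877 0.008 ]
 [0.4828 0.3761 0.008 ]
 [0.4741 0.3277 0.008 ]] [0.43743729 0.357965   0.008     ]
-8.386227362863767 0.08290150074612379 0.047773709357733084
[0.59333114 0.35043146 0.052     ] [0.5934953  0.22201055 0.052     ] [0.59341322 0.28622101 0.052     ]
0.07323929678891668 0.1284210087713705
[0.43449928 0.32302471 0.22927043] [ 7.69709772e-02  9.97030796e-01  2.24805435e-03 -8.48246766e-05]
```

```bash
python3 -m inch '[[[0,0,0],[0.004,0.114,0],-1],[[0,0,0],[0,0,0],-1],[[0,0,0],[0,0,0.13],-1],[[0,0,0],[0,0,0.13],-1],[[0,0,0],[0,0,0.13],-1],[[0,0,0],[0,0,0.13],-1],[[0,0,0],[0,0,0.1],-1],[[0,0,0],[0,0,0],-1],[[0,0,0],[0,0,0],-1]]'
python3 - <<'E'
from h import *
from workcell import telemetry as t, vision
c=vision.camera('wrist'); pickle.dump(c,open('pics/w2.pkl','wb'))
o=t.get_obs();print(o['eef_pos'],o['tool_rot'])
cv2.imwrite('pics/w2.png',cv2.resize(c['img'][:,:,::-1],(784,588),interpolation=cv2.INTER_CUBIC))
E
```

```text
clock: 4.23
eef_pos: [0.4354, 0.3468, 0.0439]
tool_rot: [0.08, 0.997, -0.002, -0.002]
ft_force: [0.0, -0.1, 0.4]
grip_width: 0.0852
grasp_force: 0.0
[0.43721457 0.34825223 0.04605214] [ 7.95425726e-02  9.96831467e-01 -6.79245946e-05 -2.60558494e-05]
```

View pics/w2.png

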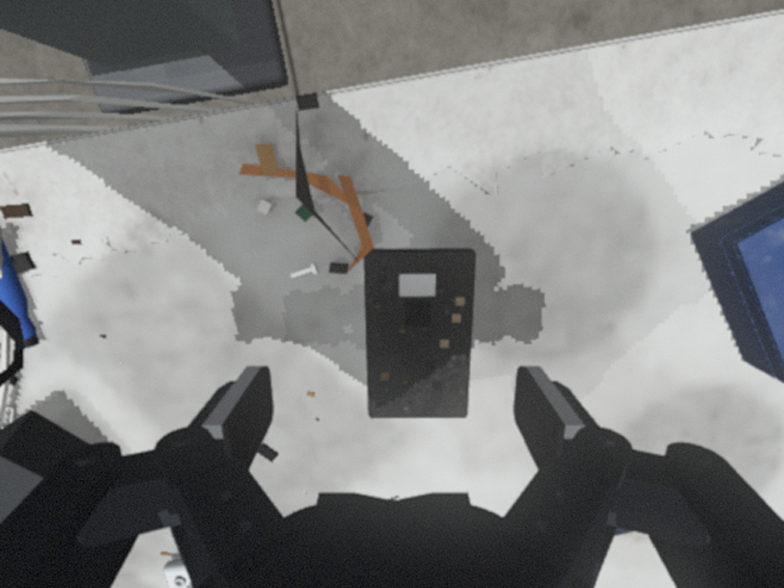

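Battery corners in this view (1.4x) are (365,249), (476,250), (468,417) and (370,417), upright and unobstructed.

```bash
cat >> h.py <<'E'
def tool(o):
    q=o['tool_rot']; th=2*np.arctan2(q[1],q[0]); return np.degrees(th)%360,np.array([np.cos(th),np.sin(th)]),np.array([np.sin(th),-np.cos(th)])
def need(o,p):
    th,X,Y=tool(o); d=np.asarray(p)-o['eef_pos']; print('yaw',th.round(2),'rows xyz',np.round(np.array([d[:2]@X,d[:2]@Y,-d[2]])/.3,4),'eef',o['eef_pos'].round(4),'F',o['ft_force'].round(1))
E
python3 - <<'E'
from h import *
from workcell import telemetry as t
c=pickle.load(open('pics/w2.pkl','rb'))
T=lambda x,y,z:hit(c,(x+.5)/1.4-.5,(y+.5)/1.4-.5,z)
P=np.array([T(*p,.008) for p in [(365,249),(476,250),(468,417),(370,417)]]);print(P.round(4),P.mean(0))
l=(P[2]+P[3]-P[0]-P[1])/2; print(np.degrees(np.arctan2(l[1],l[0])),np.linalg.norm(l),np.linalg.norm(P[1]-P[0]),np.linalg.norm(P[3]-P[2]))
need(t.get_obs(),[*P.mean(0)[:2],0.001])
E
```

```text
[[0.3918 0.3407 0.008 ]
 [0.3999 0.3885 0.008 ]
 [0.4824 0.3761 0.008 ]
 [0.4749 0.3282 0.008 ]] [0.4372522  0.35835004 0.008     ]
-8.532692105051291 0.08376704504857597 0.0484841680090754 0.04848318635928885
yaw 170.88 rows xyz [0.0052 0.0333 0.1502] eef [0.4372 0.3483 0.0461] F [0.1 0.3 0.2]
```

```bash
python3 -m inch '[[[0,0,-0.0016],[0.005,0.033,0],-1],[[0,0,0],[0,0,0.05],-1],[[0,0,0],[0,0,0.05],-1],[[0,0,0],[0,0,0.04],-1],[[0,0,0],[0,0,0.01],-1],[[0,0,0],[0,0,0],-1],[[0,0,0],[0,0,0],-1],[[0,0,0],[0,0,0],-1]]'
python3 - <<'E'
from h import *
from workcell import telemetry as t
need(t.get_obs(),[.4373,.3584,0.001])
E
```

```text
clock: 4.95
eef_pos: [0.4382, 0.3596, 0.0021]
tool_rot: [0.074, 0.997, 0.001, 0.001]
ft_force: [1.0, 1.0, -0.5]
grip_width: 0.0853
grasp_force: 0.0
yaw 171.48 rows xyz [ 0.0025 -0.0045  0.0038] eef [0.4382 0.3596 0.0021] F [ 1.   1.  -0.5]
```

```bash
python3 -m inch '[[[0,0,0],[0,0,0.013],-1],[[0,0,0],[0,0,0],0],[[0,0,0],[0,0,0],0],[[0,0,0],[0,0,0],1],[[0,0,0],[0,0,0],1],[[0,0,0],[0,0,0],1],[[0,0,0],[0,0,0],1],[[0,0,0],[0,0,0],1],[[0,0,0],[0,0,0],1]]'
python3 - <<'E'
from h import *
from workcell import telemetry as t, vision
c=vision.camera('wrist'); pickle.dump(c,open('pics/w3.pkl','wb'))
need(t.get_obs(),[.5955,.2845,0.15])
cv2.imwrite('pics/w3.png',c['img'][:,:,::-1])
E
```

```text
clock: 5.7
eef_pos: [0.4376, 0.3589, -0.0025]
tool_rot: [0.074, 0.997, 0.001, 0.001]
ft_force: [-1.6, -0.7, 6.3]
grip_width: 0.0482
grasp_force: 65.3
yaw 171.47 rows xyz [-0.5573 -0.1672 -0.5082] eef [ 0.4376  0.3589 -0.0025] F [-1.1 -0.6  5.6]
```

View pics/w3.png

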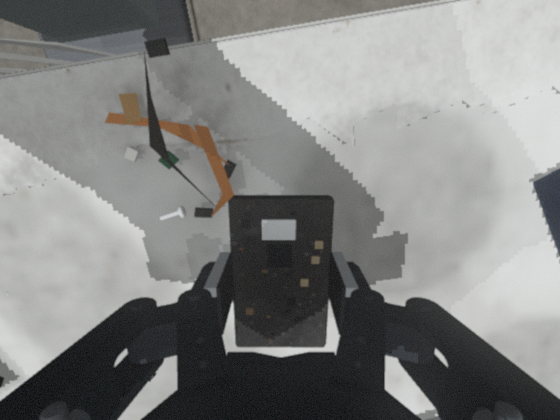

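```bash
python3 -m inch '[[[0,0,0],[0,0,-0.1],1],[[0,0,0],[0,0,-0.1],1],[[0,0,0.0189],[0,0,-0.1],1],[[0,0,0.0189],[0,0,-0.1],1],[[0,0,0.0189],[0,0,-0.1],1],[[0,0,0.0189],[0,0,0],1],[[0,0,0.0189],[0,0,0],1],[[0,0,0.0189],[0,0,0],1],[[0,0,0.0189],[0,0,0],1],[[0,0,0.0189],[0,0,0],1]]'
python3 -m inch '[[[0,0,0.0189],[0,0,0],1],[[0,0,0.0189],[0,0,0],1],[[0,0,0.0189],[0,0,0],1],[[0,0,0.0189],[0,0,0],1],[[0,0,0],[-0.025,0.05,0],1],[[0,0,0],[-0.04,0.08,0],1],[[0,0,0],[-0.04,0.08,0],1],[[0,0,0],[-0.025,0.05,0],1],[[0,0,0],[0,0,0],1],[[0,0,0],[0,0,0],1]]'
python3 - <<'E'
from h import *
from workcell import telemetry as t, vision
c3=pickle.load(open('pics/w3.pkl','rb'))
P=np.array([hit(c3,*p,.008) for p in [(229,195),(333,195),(327,347),(236,347)]]);print(P.round(4),P.mean(0))
c=vision.camera('wrist'); pickle.dump(c,open('pics/w4.pkl','wb'))
o=t.get_obs(); print(o['grip_width'],o['grasp_force'])
need(o,[.5955,.2845,0.06])
cv2.imwrite('pics/w4.png',cv2.resize(c['img'][:,:,::-1],(784,588),interpolation=cv2.INTER_CUBIC))
E
```

```text
clock: 6.58
eef_pos: [0.4369, 0.3583, 0.1463]
tool_rot: [0.525, 0.851, -0.0, -0.0]
ft_force: [-0.5, -0.5, -1.0]
grip_width: 0.0481
grasp_force: 62.3
clock: 7.42
eef_pos: [0.5153, 0.3185, 0.1458]
tool_rot: [0.709, 0.705, -0.0, -0.0]
ft_force: [-0.3, -1.1, 0.3]
grip_width: 0.048
grasp_force: 62.3
[[0.3918 0.3412 0.008 ]
 [0.3989 0.3885 0.008 ]
 [0.4832 0.377  0.008 ]
 [0.4758 0.3281 0.008 ]] [0.43744456 0.35870934 0.008     ]
0.04794881576084914 62.34691858291626
yaw 89.78 rows xyz [-0.1136  0.2703  0.2863] eef [0.5145 0.3189 0.1459] F [-0.9 -0.4 -1. ]
```

View pics/w4.png

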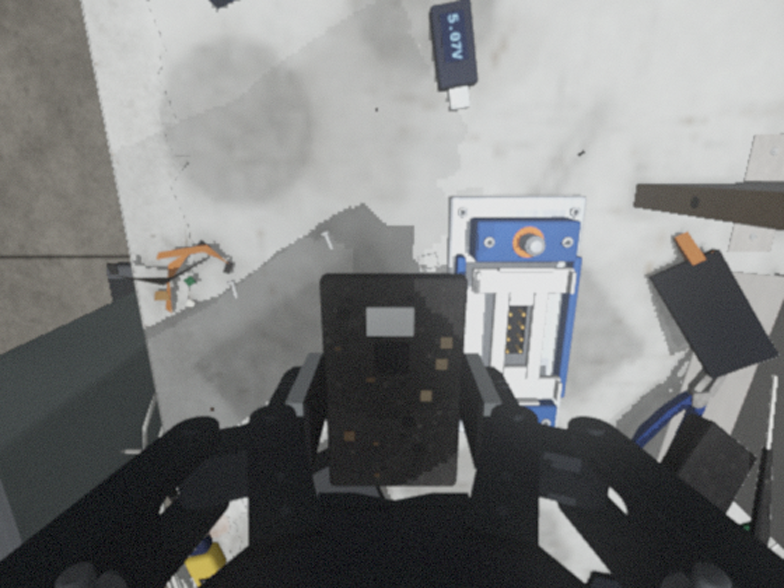

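Held battery is centred between the fingers. The jig's big pin tip is at (536,246) in this 1.4x view, with the pin block spanning x 473–579 and y 219–262. Next I'll refine the jig position.

```bash
python3 - <<'E'
from h import *
c=pickle.load(open('pics/w4.pkl','rb'))
T=lambda x,y,z:hit(c,(x+.5)/1.4-.5,(y+.5)/1.4-.5,z)
print('bigpin',T(536,246,.052),'ring',T(528,241,.036))
P=np.array([T(*p,.036) for p in [(473,219),(579,219),(579,263),(473,262)]]);print(P.round(4),P.mean(0))
E=np.array([T(*p,.0) for p in [(449,198),(586,196)]]);print(E)
E
```

```text
bigpin [0.59639196 0.34946346 0.052     ] ring [0.59673708 0.34969846 0.036     ]
[[0.5623 0.3632 0.036 ]
 [0.6263 0.3629 0.036 ]
 [0.6297 0.3358 0.036 ]
 [0.5637 0.3367 0.036 ]] [0.59551386 0.34965197 0.036     ]
[[0.55206401 0.37333807 0.        ]
 [0.64510188 0.37423715 0.        ]]
```

```bash
python3 -m inch '[[[0,0,0],[-0.038,0.091,0],1],[[0,0,0],[-0.038,0.091,0],1],[[0,0,0],[-0.037,0.091,0],1],[[0,0,0],[0,0,0.1],1],[[0,0,0],[0,0,0.1],1],[[0,0,0],[0,0,0.1],1],[[0,0,0],[0,0,0],1],[[0,0,0],[0,0,0],1],[[0,0,0],[0,0,0],1]]'
python3 - <<'E'
from h import *
from workcell import telemetry as t, vision
c=vision.camera('wrist'); pickle.dump(c,open('pics/w5.pkl','wb'))
o=t.get_obs(); print(o['grip_width'],o['grasp_force'])
need(o,[.5963,.285,0.0325])
cv2.imwrite('pics/w5.png',cv2.resize(c['img'][:,:,::-1],(784,588),interpolation=cv2.INTER_CUBIC))
E
```

```text
clock: 8.22
eef_pos: [0.5969, 0.2861, 0.058]
tool_rot: [0.708, 0.706, 0.001, 0.0]
ft_force: [0.7, 1.5, 0.4]
grip_width: 0.0479
grasp_force: 62.3
0.048073319156810186 62.34779477119446
yaw 89.87 rows xyz [-0.0046 -0.005   0.0885] eef [0.5978 0.2864 0.0591] F [-0.7  0.1 -0.2]
```

View pics/w5.png

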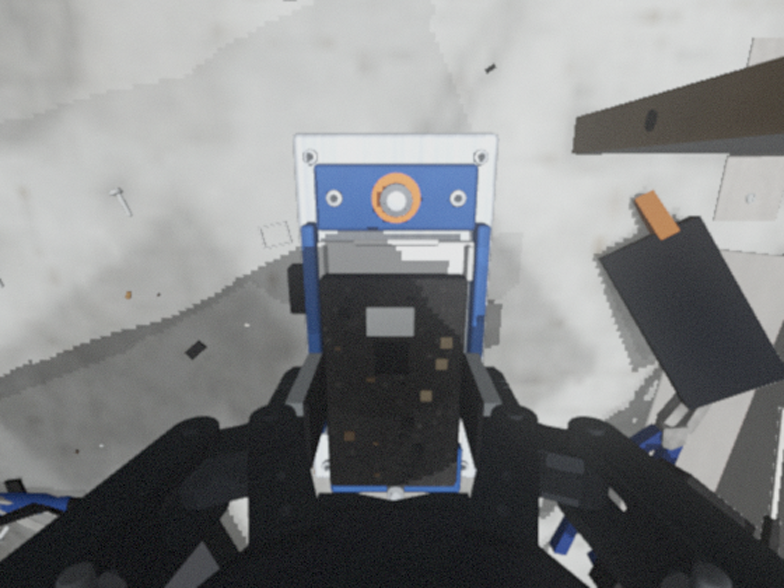

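Jig is directly below. The big pin tip is at (396,202), the small pin at about (395,491), and battery corners are (320,275), (467,275), (457,486) and (332,487).

```bash
python3 - <<'E'
from h import *
from workcell import telemetry as t
c=pickle.load(open('pics/w5.pkl','rb'))
T=lambda x,y,z:hit(c,(x+.5)/1.4-.5,(y+.5)/1.4-.5,z)
b=T(396,202,.052);s=T(395,491,.052);print('big',b,'small',s,(b+s)/2)
print('block',np.mean([T(*p,.036) for p in [(316,165),(478,165),(480,230),(317,229)]],0))
print('plate', T(295,134,.0),T(498,134,0))
P=np.array([T(*p,.0696) for p in [(320,275),(467,275),(457,486),(332,487)]]);print(P.round(4),P.mean(0))
need(t.get_obs(),[*((b+s)/2)[:2],.033])
E
```

```text
big [0.59675778 0.3487673  0.052     ] small [0.59636608 0.22475561 0.052     ] [0.59656193 0.28676145 0.052     ]
block [0.59758047 0.34914376 0.036     ]
plate [0.55131925 0.37527187 0.        ] [0.64346247 0.37512149 0.        ]
[[0.5718 0.3268 0.0696]
 [0.6198 0.3267 0.0696]
 [0.6201 0.243  0.0696]
 [0.572  0.2427 0.0696]] [0.5959465  0.28479136 0.0696    ]
yaw 89.87 rows xyz [ 0.0013 -0.0041  0.0868] eef [0.5978 0.2864 0.0591] F [-0.7  0.1 -0.2]
```

```bash
python3 -m inch '[[[0,0,0],[0,0.003,0],1],[[0,0,0],[0,0,0.02],1],[[0,0,0],[0,0,0.02],1],[[0,0,0],[0,0,0.02],1],[[0,0,0],[0,0,0.02],1],[[0,0,0],[0,0,0.01],1],[[0,0,0],[0,0,0],1],[[0,0,0],[0,0,0],1]]'
python3 - <<'E'
from h import *
from workcell import telemetry as t
need(t.get_obs(),[.597,.285,.0315])
E
```

```text
clock: 8.93
eef_pos: [0.5975, 0.2855, 0.03]
tool_rot: [0.708, 0.706, 0.0, -0.0]
ft_force: [-1.9, 1.2, 4.9]
grip_width: 0.0479
grasp_force: 62.9
yaw 89.84 rows xyz [-0.0017 -0.0018 -0.0051] eef [0.5975 0.2855 0.03  ] F [-1.9  1.2  4.9]
```

```bash
python3 -m inch '[[[0,0,0],[0,0,0],-1],[[0,0,0],[0,0,0],-1],[[0,0,0],[0,0,0],-1],[[0,0,0],[0,0,0],-1],[[0,0,0],[0,0,0],-1],[[0,0,0],[0,0,-0.05],-1],[[0,0,0],[0,0,-0.1],-1],[[0,0,0],[0,0,-0.13],-1],[[0,0,0],[0,0,-0.13],-1],[[0,0,0],[0,0,0],-1]]'
python3 - <<'E'
from h import *
from workcell import telemetry as t, vision
c=vision.camera('wrist'); pickle.dump(c,open('pics/w6.pkl','wb'))
o=t.get_obs(); print(o['grip_width'])
need(o,[.486,-.121,0.155])
cv2.imwrite('pics/w6.png',cv2.resize(c['img'][:,:,::-1],(784,588),interpolation=cv2.INTER_CUBIC))
E
```

```text
clock: 9.77
eef_pos: [0.6021, 0.2871, 0.1623]
tool_rot: [0.708, 0.706, 0.007, 0.003]
ft_force: [2.1, 0.2, 2.5]
grip_width: 0.0851
grasp_force: 0.0
0.08518048292035231
yaw 89.81 rows xyz [-1.3597 -0.3789  0.0125] eef [0.601  0.2865 0.1587] F [-1.2  0.6  0.2]
```

View pics/w6.png

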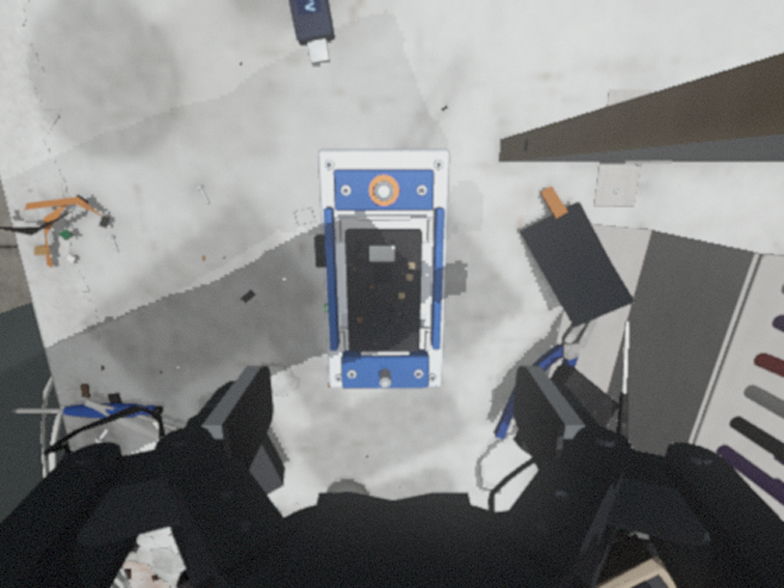

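Battery lies flat inside the nest lugs. The big pin is at (384,192) and the small pin at (385,378), 1.4x. I've used all 10 views, so from here I measure only with image code.

```bash
python3 - <<'E'
from h import *
c=pickle.load(open('pics/w6.pkl','rb'))
T=lambda x,y,z:hit(c,(x+.5)/1.4-.5,(y+.5)/1.4-.5,z)
b=T(384,192,.052);s=T(385,378,.052);print('big',b,'small',s,(b+s)/2,b-s)
E
python3 -m inch '[[[0,0,0],[0,0,-0.12],-1],[[0,0,0],[-0.124,-0.034,0],-1],[[0,0,0],[-0.124,-0.034,0],-1],[[0,0,0],[-0.124,-0.034,0],-1],[[0,0,0],[-0.124,-0.034,0],-1],[[0,0,0],[-0.124,-0.034,0],-1],[[0,0,0],[-0.124,-0.034,0],-1],[[0,0,0],[-0.124,-0.034,0],-1],[[0,0,0],[-0.124,-0.034,0],-1],[[0,0,0],[-0.124,-0.034,0],-1]]'
python3 -m inch '[[[0,0,0],[-0.124,-0.034,0],-1],[[0,0,0],[-0.12,-0.034,0],-1],[[0,0,-0.018],[0,0,0],-1],[[0,0,-0.018],[0,0,0],-1],[[0,0,0],[0,0,0],-1],[[0,0,0],[0,0,0],-1],[[0,0,0],[0,0,0],-1]]'
cat > cov.py <<'E'
from h import *
from workcell import telemetry as t, vision
import sys
c=vision.camera('wrist'); pickle.dump(c,open(sys.argv[1],'wb'))
hsv=cv2.cvtColor(c['img'],cv2.COLOR_RGB2HSV); H,S,V=[hsv[...,i].astype(int) for i in range(3)]
R=((H<5)|(H>175))&(S>170)&(V>60); O=(H>8)&(H<22)&(S>150)&(V>130)
for n,M in (('red',R),('orange',O)):
    k,l,st,ce=cv2.connectedComponentsWithStats(M.astype(np.uint8))
    for i in range(1,k):
        if st[i,4]>20:
            ys,xs=np.nonzero(l==i); m=cv2.minAreaRect(np.stack([xs,ys],1).astype(np.float32))
            print(n,st[i],ce[i].round(1),np.round(cv2.boxPoints(m),1).tolist(),hit(c,*ce[i],.022 if n=='orange' else .05).round(4))
o=t.get_obs(); need(o,[.486,-.121,.06]); print(o['grip_width'])
E
python3 cov.py pics/w7.pkl
```

```text
big [0.59708856 0.34863661 0.052     ] small [0.59663566 0.22579412 0.052     ] [0.59686211 0.28721537 0.052     ] [0.0004529  0.12284249 0.        ]
clock: 10.65
eef_pos: [0.5032, -0.0511, 0.1873]
tool_rot: [0.708, 0.706, -0.001, -0.001]
ft_force: [0.6, -0.3, -0.6]
grip_width: 0.0854
grasp_force: 0.0
clock: 11.23
eef_pos: [0.4838, -0.1222, 0.1878]
tool_rot: [0.625, 0.781, -0.0, -0.001]
ft_force: [-0.2, -0.3, 0.1]
grip_width: 0.0854
grasp_force: 0.0
yaw 102.72 rows xyz [0.0021 0.0073 0.4264] eef [ 0.484  -0.1221  0.1879] F [ 0.3  0.2 -0.1]
0.08543224312269238
```

```bash
python3 - <<'E'
from h import *
c=pickle.load(open('pics/w7.pkl','rb')); im=c['img']
print(im.dtype,im.mean((0,1)))
print(proj(c,[.486,-.121,.05]),proj(c,[.4725,-.059,.022]))
for p in ([.486,-.121,.05],[.4725,-.059,.022]):
    u,v=proj(c,p).astype(int); print(im[v-24:v+25:8,u-24:u+25:8].tolist())
E
```

```text
uint8 [115.87181973 117.02664116 115.73990646]
[284.61227853 199.01562204] [284.99308447 131.17703249]
[[[57, 57, 62], [62, 65, 68], [113, 56, 56], [133, 63, 60], [116, 60, 61], [70, 71, 75], [103, 108, 117]], [[62, 65, 68], [67, 65, 71], [125, 61, 59], [147, 65, 62], [122, 60, 59], [69, 70, 73], [74, 76, 78]], [[65, 62, 67], [61, 61, 66], [124, 64, 63], [147, 64, 62], [121, 60, 59], [66, 66, 71], [76, 78, 78]], [[63, 61, 65], [59, 61, 63], [121, 62, 63], [146, 65, 63], [121, 62, 59], [65, 64, 69], [75, 75, 76]], [[65, 64, 68], [62, 67, 68], [118, 62, 60], [146, 66, 64], [122, 64, 62], [94, 101, 110], [68, 66, 63]], [[67, 68, 72], [63, 65, 69], [123, 69, 70], [145, 65, 64], [120, 71, 69], [99, 101, 109], [142, 144, 146]], [[62, 63, 62], [63, 61, 68], [130, 88, 89], [146, 67, 66], [180, 131, 131], [97, 100, 107], [150, 152, 155]]]
[[[196, 198, 196], [197, 198, 197], [190, 191, 189], [179, 180, 178], [172, 172, 171], [172, 172, 171], [171, 173, 170]], [[187, 188, 187], [191, 193, 191], [178, 178, 178], [168, 169, 166], [170, 171, 169], [170, 171, 170], [164, 166, 165]], [[108, 116, 121], [114, 120, 126], [228, 231, 230], [231, 231, 230], [232, 232, 232], [119, 123, 131], [118, 124, 131]], [[109, 113, 120], [112, 118, 125], [220, 224, 226], [225, 175, 117], [230, 232, 232], [119, 123, 130], [116, 122, 127]], [[108, 113, 121], [108, 113, 119], [223, 227, 230], [228, 231, 231], [221, 224, 224], [113, 119, 125], [114, 119, 125]], [[117, 121, 128], [110, 115, 120], [112, 117, 123], [113, 118, 123], [111, 115, 122], [123, 127, 133], [110, 115, 121]], [[64, 64, 67], [73, 75, 79], [230, 230, 230], [206, 207, 208], [231, 231, 230], [107, 113, 120], [107, 112, 119]]]
```

```bash
python3 - <<'E'
from h import *
from workcell import telemetry as t
c=pickle.load(open('pics/w7.pkl','rb')); I=c['img'].astype(int); R,G,B=I[...,0],I[...,1],I[...,2]
for n,M,z in (('top',(R-G>72)&(abs(G-B)<12),.05),('red',(R-G>40)&(abs(G-B)<15),.05),('dot',(R-G>25)&(G-B>25),.022)):
    k,l,st,ce=cv2.connectedComponentsWithStats(M.astype(np.uint8))
    for i in range(1,k):
        if st[i,4]>15 and abs(ce[i][0]-285)<60 and 100<ce[i][1]<300:
            ys,xs=np.nonzero(l==i); m=cv2.minAreaRect(np.stack([xs,ys],1).astype(np.float32)); b=cv2.boxPoints(m)
            print(n,st[i],ce[i].round(1),np.round(b,1).tolist(),m[2]); 
            print('  ctr',hit(c,*m[0],z).round(4)); print([hit(c,*p,z)[:2].round(4).tolist() for p in b])
need(t.get_obs(),[.486,-.121,.06])
E
```

```text
top [277 180  15  47 627] [283.8 203.3] [[277.0, 180.0], [291.0, 180.0], [291.0, 226.0], [277.0, 226.0]] 90.0
  ctr [ 0.4863 -0.1251  0.05  ]
[[0.4746, -0.1042], [0.4878, -0.1012], [0.4986, -0.147], [0.4848, -0.1501]]
red [ 276  165   17   63 1038] [284.  195.9] [[276.0, 165.0], [292.0, 165.0], [292.0, 227.0], [276.0, 227.0]] 90.0
  ctr [ 0.4847 -0.1182  0.05  ]
[[0.4706, -0.0903], [0.4854, -0.087], [0.4998, -0.1478], [0.484, -0.1514]]
dot [279 125  11  12 101] [283.9 130.3] [[279.0, 125.0], [289.0, 125.0], [289.0, 136.0], [279.0, 136.0]] 90.0
  ctr [ 0.4714 -0.0586  0.022 ]
[[0.4653, -0.0545], [0.4751, -0.0523], [0.4775, -0.0627], [0.4676, -0.0649]]
dot [272 227  15  36 130] [278.5 243.4] [[269.70001220703125, 260.79998779296875], [282.70001220703125, 226.10000610351562], [286.5, 227.60000610351562], [273.5, 262.20001220703125]] 20.556045532226562
  ctr [ 0.4926 -0.1811  0.022 ]
[[0.4876, -0.2034], [0.4928, -0.1588], [0.4974, -0.1595], [0.4923, -0.2042]]
yaw 102.72 rows xyz [0.0021 0.0073 0.4264] eef [ 0.484  -0.1221  0.1879] F [ 0.3  0.2 -0.1]
```

```bash
python3 -m inch '[[[0,0,0],[0.003,0.0055,0],-1],[[0,0,0],[0,0,0.13],-1],[[0,0,0],[0,0,0.13],-1],[[0,0,0],[0,0,0.13],-1],[[0,0,0],[0,0,0.1],-1],[[0,0,0],[0,0,0.05],-1],[[0,0,0],[0,0,0.015],-1],[[0,0,0],[0,0,0],-1],[[0,0,0],[0,0,0],-1],[[0,0,0],[0,0,0],-1]]'
python3 - <<'E'
from h import *
from workcell import telemetry as t
need(t.get_obs(),[.4854,-.1208,.021])
E
```

```text
clock: 12.12
eef_pos: [0.4872, -0.1216, 0.0235]
tool_rot: [0.624, 0.781, 0.001, 0.002]
ft_force: [0.2, -0.3, 0.4]
grip_width: 0.0859
grasp_force: 0.0
yaw 102.79 rows xyz [ 0.0038 -0.0054  0.0083] eef [ 0.4872 -0.1216  0.0235] F [ 0.2 -0.3  0.4]
```

```bash
python3 -m inch '[[[0,0,0],[0.003,-0.005,0.006],-1],[[0,0,0],[0,0,0],0.3],[[0,0,0],[0,0,0],0.5],[[0,0,0],[0,0,0],1],[[0,0,0],[0,0,0],1],[[0,0,0],[0,0,0],1],[[0,0,0],[0,0,0],1],[[0,0,0],[0,0,0],1],[[0,0,0],[0,0,0],1],[[0,0,0],[0,0,0],1]]'
python3 -m inch '[[[0,0,0],[0,0,-0.03],1],[[0,0,0],[0,0,-0.1],1],[[0,0,0],[0,0,-0.13],1],[[0,0,0],[0,0,-0.13],1],[[0,0,0],[0,0,0],1],[[0,0,0],[0,0,0],1],[[0,0,0],[0,0,0],1]]'
cat > dot.py <<'E'
from h import *
from workcell import telemetry as t, vision
import sys
c=vision.camera('wrist'); pickle.dump(c,open(sys.argv[1],'wb')); o=t.get_obs()
I=c['img'].astype(int); R,G,B=I[...,0],I[...,1],I[...,2]
th,X,Y=tool(o); need(o,[.597,.285,.08]); print('grip',o['grip_width'],o['grasp_force'])
zt=float(sys.argv[2])+o['eef_pos'][2]  # dot height relative TCP
k,l,st,ce=cv2.connectedComponentsWithStats(((R-G>25)&(G-B>25)).astype(np.uint8))
for i in range(1,k):
    if st[i,4]>15:
        p=hit(c,*ce[i],zt); d=(p-o['eef_pos'])[:2]; print('orange',st[i],ce[i].round(1),'tool xy mm',np.round([d@X*1e3,d@Y*1e3],1), p.round(4))
E
python3 dot.py pics/w8.pkl 0.001
```

```text
clock: 12.95
eef_pos: [0.4846, -0.1209, 0.0206]
tool_rot: [0.624, 0.781, 0.0, 0.001]
ft_force: [1.5, 0.0, 4.4]
grip_width: 0.0172
grasp_force: 59.5
clock: 13.53
eef_pos: [0.4827, -0.1206, 0.1364]
tool_rot: [0.624, 0.781, -0.001, -0.001]
ft_force: [-0.6, 0.5, -3.1]
grip_width: 0.0169
grasp_force: 59.2
yaw 102.77 rows xyz [1.2332 0.6725 0.1849] eef [ 0.4821 -0.1204  0.1355] F [ 0.3 -0.4 -2.8]
grip 0.016879362528732577 59.14694845676422
orange [302   0  10   8  27] [306.1   3.1] tool xy mm [120.5   9.8] [ 0.465  -0.0008  0.1365]
orange [322   7  35  33 320] [339.6  20.2] tool xy mm [114.3  24.1] [ 0.4803 -0.0037  0.1365]
orange [311   9   6   8  29] [313.9  12.3] tool xy mm [117.2  13.1] [ 0.469  -0.0033  0.1365]
orange [268 132  26  25 500] [280.4 143.8] tool xy mm [63.3 -0.9] [ 0.4672 -0.0589  0.1365]
orange [175 215  14   7  67] [181.6 218.1] tool xy mm [ 26.3 -51.2] [ 0.4263 -0.1061  0.1365]
orange [160 216   7   6  30] [163. 218.] tool xy mm [ 26.3 -60.6] [ 0.4171 -0.1082  0.1365]
```

```bash
python3 -m inch '[[[0,0,0.018],[0,0,0],1],[[0,0,0.018],[0,0,0],1],[[0,0,0],[0.06,0.018,0],1],[[0,0,0],[0.12,0.034,0],1],[[0,0,0],[0.12,0.034,0],1],[[0,0,0],[0.12,0.034,0],1],[[0,0,0],[0.12,0.034,0],1],[[0,0,0],[0.12,0.034,0],1],[[0,0,0],[0.12,0.034,0],1],[[0,0,0],[0.12,0.034,0],1]]'
python3 -m inch '[[[0,0,0],[0.12,0.034,0],1],[[0,0,0],[0.12,0.034,0],1],[[0,0,0],[0.12,0.034,0],1],[[0,0,0],[0.06,0.017,0],1],[[0,0,0],[0.03,0.01,0],1],[[0,0,0],[0,0,0],1],[[0,0,0],[0,0,0],1],[[0,0,0],[0,0,0],1],[[0,0,0],[0,0,0],1]]'
python3 dot.py pics/w9.pkl 0.001
```

```text
clock: 14.42
eef_pos: [0.5598, 0.1502, 0.1342]
tool_rot: [0.708, 0.706, -0.003, -0.001]
ft_force: [0.9, -0.5, -3.1]
grip_width: 0.0169
grasp_force: 59.0
clock: 15.17
eef_pos: [0.6003, 0.2818, 0.1369]
tool_rot: [0.709, 0.705, -0.001, -0.0]
ft_force: [0.6, -1.3, -2.2]
grip_width: 0.0169
grasp_force: 59.0
yaw 89.7 rows xyz [ 0.01   -0.0119  0.1907] eef [0.6006 0.282  0.1372] F [-0.5 -0.  -1.4]
grip 0.017088036864971883 58.99515688419342
orange [402 127  21  24 243] [412.2 138.7] tool xy mm [65.5 59.6] [0.6605 0.3471 0.1382]
orange [268 132  26  25 502] [280.5 143.9] tool xy mm [63.1 -1.6] [0.5993 0.3451 0.1382]
orange [  0 135  55  20 330] [ 25.1 142.1] tool xy mm [  63.9 -121. ] [0.4799 0.3465 0.1382]
orange [ 15 157   5   8  16] [ 16.9 160.1] tool xy mm [  55.5 -127. ] [0.4739 0.3382 0.1382]
orange [  9 169  13  21  93] [ 15.4 178.2] tool xy mm [  46.8 -130. ] [0.4708 0.3295 0.1382]
```

```bash
python3 -m inch '[[[0,0,-0.0006],[0.0117,-0.0087,0],1],[[0,0,0],[0,0,0.06],1],[[0,0,0],[0,0,0.06],1],[[0,0,0],[0,0,0.05],1],[[0,0,0],[0,0,0.01],1],[[0,0,0],[0,0,0],1],[[0,0,0],[0,0,0],1],[[0,0,0],[0,0,0],1]]'
python3 - <<'E'
from h import *
from workcell import telemetry as t
need(t.get_obs(),[.598,.2855,.063])
E
```

```text
clock: 15.88
eef_pos: [0.599, 0.2877, 0.0848]
tool_rot: [0.707, 0.707, 0.001, 0.0]
ft_force: [0.4, 0.4, -1.8]
grip_width: 0.0173
grasp_force: 59.1
yaw 90.03 rows xyz [-0.0072 -0.0033  0.0725] eef [0.599  0.2877 0.0848] F [ 0.4  0.4 -1.8]
```

```bash
python3 -m inch '[[[0,0,0],[-0.006,-0.003,0.01],1],[[0,0,0],[0,0,0.012],1],[[0,0,0],[0,0,0.012],1],[[0,0,0],[0,0,0.012],1],[[0,0,0],[0,0,0],1],[[0,0,0],[0,0,0],1],[[0,0,0],[0,0,0],1]]'
python3 - <<'E'
from h import *
from workcell import telemetry as t
o=t.get_obs();need(o,[.598,.2855,.063]);print(o['ft_torque'])
E
```

```text
clock: 16.47
eef_pos: [0.5971, 0.2856, 0.0692]
tool_rot: [0.707, 0.707, -0.0, -0.0]
ft_force: [-0.2, -0.3, -2.2]
grip_width: 0.0171
grasp_force: 59.1
yaw 90.04 rows xyz [-0.0002  0.0031  0.0205] eef [0.5971 0.2856 0.0692] F [-0.2 -0.3 -2.2]
[-0.02667642  0.01680051 -0.01318651]
```

```bash
python3 -m inch '[[[0,0,0],[0,0,0.008],1],[[0,0,0],[0,0,0.008],1],[[0,0,0],[0,0,0.004],1],[[0,0,0],[0,0,0],1],[[0,0,0],[0,0,0],1]]'
python3 - <<'E'
from h import *
from workcell import telemetry as t
o=t.get_obs();need(o,[.598,.2855,.0566]);print(o['ft_torque'])
E
```

```text
clock: 16.88
eef_pos: [0.5971, 0.2855, 0.0631]
tool_rot: [0.707, 0.707, -0.0, -0.0]
ft_force: [0.3, -0.0, -1.4]
grip_width: 0.0172
grasp_force: 59.0
yaw 90.04 rows xyz [-0.      0.0031  0.0218] eef [0.5971 0.2855 0.0631] F [ 0.3 -0.  -1.4]
[ 0.04306743 -0.02296175  0.01641416]
```

```bash
python3 -m inch '[[[0,0,0],[0,0,0.006],1],[[0,0,0],[0,0,0.006],1],[[0,0,0],[0,0,0.006],1],[[0,0,0],[0,0,0.004],1],[[0,0,0],[0,0,0],1],[[0,0,0],[0,0,0],1]]'
python3 - <<'E'
from h import *
from workcell import telemetry as t
o=t.get_obs();need(o,[.598,.2855,.0566]);print(o['ft_torque'])
E
```

```text
clock: 17.38
eef_pos: [0.5974, 0.2856, 0.0579]
tool_rot: [0.707, 0.707, 0.001, 0.0]
ft_force: [-2.8, -1.3, 5.7]
grip_width: 0.0173
grasp_force: 60.1
yaw 90.04 rows xyz [-0.0005  0.002   0.0043] eef [0.5974 0.2856 0.0579] F [-2.8 -1.3  5.7]
[-0.30614912  0.56351219 -0.02030699]
```

```bash
python3 -m inch '[[[0,0,0],[0,0,0.005],1],[[0,0,0],[0,0,0.005],1],[[0,0,0],[0,0,0],1],[[0,0,0],[0,0,0],1],[[0,0,0],[0,0,0],1]]'
python3 -m inch '[[[0,0,0],[0,0,0.005],1],[[0,0,0],[0,0,0.003],1],[[0,0,0],[0,0,0],1],[[0,0,0],[0,0,0],1],[[0,0,0],[0,0,0],1]]'
python3 - <<'E'
from h import *
from workcell import telemetry as t
o=t.get_obs();need(o,[.598,.2855,.0566]);print(o['ft_torque'])
E
```

```text
clock: 17.8
eef_pos: [0.5974, 0.2857, 0.0566]
tool_rot: [0.707, 0.707, 0.001, 0.0]
ft_force: [-5.2, -2.0, 12.5]
grip_width: 0.0173
grasp_force: 61.2
clock: 18.22
eef_pos: [0.5975, 0.2857, 0.0565]
tool_rot: [0.707, 0.707, 0.002, 0.001]
ft_force: [-9.0, -5.0, 22.3]
grip_width: 0.0172
grasp_force: 62.5
yaw 90.03 rows xyz [-0.0006  0.0018 -0.0002] eef [0.5975 0.2857 0.0565] F [-9.  -5.  22.3]
[-0.94958596  2.06339264  0.02780364]
```

```bash
python3 -m inch '[[[0,0,0],[-0.001,-0.003,0],1],[[0,0,0],[0,0,0],1],[[0,0,0],[0,0,0],1],[[0,0,0],[0,0,0],1]]'
python3 -c "
from workcell import telemetry as t
o=t.get_obs();print(o['eef_pos'],o['tool_rot'],o['ft_force'],o['ft_torque'])"
```

```text
clock: 18.55
eef_pos: [0.5975, 0.2857, 0.0566]
tool_rot: [0.707, 0.707, 0.002, 0.001]
ft_force: [-6.6, -3.3, 20.7]
grip_width: 0.017
grasp_force: 62.4
[0.59747404 0.28572144 0.05659562] [0.70690234 0.70730635 0.00244434 0.00091306] [-6.64637353 -3.33635471 20.69149511] [-0.82536282  1.76530996  0.06463381]
```

```bash
python3 -c "
from workcell import workorder
print(workorder.job_done())"
```

```text
the job is handed in; nothing more can be done
None
```

The job is handed in at 18.6 s with the battery in the nest and the cover still held down by its handle with about 21 N; its underside works out at about 36 mm from the arm's height and a hard stop, though I did not check it by camera at the end.

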